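# Clamp a welding nozzle with a thumbwheel

## Robot

A 7-joint arm with a two-finger parallel gripper is mounted at the origin on a cart in front of the work surface, level with it; the furniture and walls round the work are solid. World frame = base frame: x ahead of the robot, y to its left, z up, the work surface at z = 0. Lengths are in m, angles in rad, forces in N, time in s.
With the tool pointing down it reaches from about 0.425 to 0.925 m from the base axis. Payload 6.8 kg.
Tool frame: the origin (TCP) lies on the centre line of the jaws, within the pads' length; the fingertips stand 17 mm ahead of it and the grasp point (between the pads) lies 2 mm behind it; z points along the fingers, x is the direction in which the jaws open and shut, and the axes are right-handed (so a half turn about z gives the same grasp; the last joint's range is limited). The gripper opens to 85 mm and grips with 20 to 120 N. Pads are 22 mm wide; open, the fingers measure 114 mm over their backs; the gripper's body (76 mm by 85 mm) begins 54 mm behind the grasp point. The pads swing forward as they close: fully open they stand 13 mm farther back than shut.
Start: joints at [-1.28, 0.477, 0.022, 1.555, -0.011, 1.109, -0.083], TCP at [0.262, 0.622, 0.248] pointing down, gripper open.
Joint ranges: [-2.96, 2.96], [-0.34, 2.1], [-1.41, 1.46], [0.24, 2.44], [-1.37, 4.51], [0.17, 1.92], [-2.96, 2.96]. Speed limits (rad/s): [2.39, 2.39, 3.14, 3.14, 3.14, 3.14, 3.14].

## Interface

Orientations are given as a rotation vector (axis times angle).
In Python, from bench import r gives the robot as it stands.
- The arm moves only by the tool arm_command, never from a script. Its argument "increments" is a list of rows, each a list of 3 entries, a list of its own where there are three numbers: the shift along the world's x, y, z in m, then the turn, a rotation vector about the world's x, y, z in rad, then the opening in per cent of the stroke, from 0 (shut) to 100 (fully open). A call has 1 to 10 rows; each row is the pose to reach, as a shift and turn from the pose commanded when the call began; what a row does not reach only later rows make up. A row lasts 1/10 s, in which the tool goes at most 50 mm and 8.59 degrees, less where a joint would pass 70% of its speed; a pose out of reach is approached as far as the arm can. A call with a gripper value outside its range is refused whole. The fingers move at their own pace and stop on an object; "newtons" is the grip in N (left out, the last holds). Time passes only in rows, so rows that repeat a pose let the fingers close. It gives the time, the measured TCP pose, the force and the opening at its end, in the units of the state.
- r.get_obs(): the state, without advancing time (a new reading comes with each control period).
- r.grab_frame(name): name is "side" or "top" or "wrist"; returns the picture (420x560x3 uint8, blue, green, red); there is no depth.
- r.camera_model(name): a dict with "camera_matrix" (3x3 intrinsics, pixels), "camera_from_world" (4x4, takes a point from world to camera coordinates). Camera axes: x right, y down, z forward; pixel columns grow to the right and rows downward; lengths in m; the calibration is good to about 2 mm. The wrist camera is an equidistant fisheye: a pixel r from the principal point sees the ray r / f radians off the axis. A picture is of the moment at which its call begins: read the wrist's pose just before it. camera_model takes no time and is no camera call; for the wrist camera it gives the pose at the moment of the call.
- r.hand_in(): hands the job in, once; it reports no verdict.
The state is a dict: "clock": time; "joints": joint angles; "qvel": joint speeds; "tau": joint torques, N m; "tcp_pos": TCP position; "orientation": TCP orientation; "contact_force": force on the tool from outside, world axes, zero at the start; "moment": the same for the moment, N m; "grip_width": finger opening in m.
Only numpy, scipy, OpenCV 4.12 (cv2) and the standard library are available. Lean on these libraries where they do the work, as an engineer would, in place of code of your own. Each camera call takes 0.05 s, during which the arm holds its last target. There are 200 camera calls.

## Task

Stand the copper nozzle upright in the small clamp, in front of the brass V and clear of your fingers; then roll the clamp's ribbed thumbwheel with a light fingertip, towards the nozzle and in as many strokes as it takes, until the jaw has pushed the nozzle into the V and holds it snugly. Never press on the wheel or the clamp with more than 18 N, do not push the jaw itself, and leave the two lens cases and the pliers where they are.

Things in the scene. Friction and masses are not known exactly. Their poses are not given: they have to be found in the camera images.
- nozzle_mid (a point): centre (half-way up, 16 mm above its foot) of the loose copper welding nozzle: 26 mm in diameter at the foot, 32 mm high, lower half about cylindrical, upper half a cone; it stands upright, its z axis up; 35 g
- clamp: nozzle clamp, fixed to the worktop: dark steel plate 170 x 64 x 10 mm, origin under the plate's middle, z up. Its x axis points from the thumbwheel (at x = -45 mm) to the brass V-nest (+x side). Aluminium wheel housing 54 x 42 mm, its top 38 mm over the worktop; nothing else on the plate stands higher than 20 mm over the worktop
- nest (a point): centre, half-way up, of a nozzle fully seated in the brass V (clamp x = +45 mm, 26 mm above the worktop: it stands on the plate's top). V, backing block and jaw are 21 mm wide across the clamp's x axis and at most 10 mm high over the plate: fingers closing along the clamp's y axis pass outside. A nozzle set down 5 mm from here towards the wheel touches neither V nor jaw
- wheel_top (a point): nominal top of the thumbwheel's rim, 44 mm over the worktop; the true rim may stand up to 2 mm higher or lower, so feel for it. Ribbed black rubber wheel with three orange ribs, 40 mm in diameter, 12 mm wide, axis along the clamp's y axis; only its top 4 to 8 mm stand out of the housing's slot, too little to grip. It hardly yields: 1 mm too low presses too hard
- wheel (a joint): rotation of the thumbwheel, rad; 0 with the jaw fully back; grows as a fingertip pressing down on it is dragged along the clamp's +x axis; 1 rad (20 mm of drag) moves the jaw 5 mm. Free turning needs about 5 N of drag; rubber friction about 1: a press of 8 to 12 N rolls it and slips once the jaw is tight. It stays where it is left
- jaw (a joint): travel of the steel jaw towards the V, m; 0 fully back, it reaches a seated nozzle at about 0.016 to 0.017; it starts between 0 and 0.005
- jaw_mid (a point): middle of the top face of the steel jaw's block, 18 mm (give or take 2) over the worktop; the jaw's two V flanks lie up to 16 mm further towards the nozzle
- round_case: bystander: round white lens case, 47 mm in diameter, 17 mm high, origin under its middle
- blue_case: bystander: flat square blue lens box 50 x 50 x 15 mm, origin under its middle
- pliers: bystander: red-handled needle-nose pliers lying flat, 153 x 50 x 13 mm, origin under their middle, jaws towards +x
Mind the look-alikes: they are no part of the job. What is meant by the clamp is not brown, and is the larger of those in its own colour. What is shaped like the part that bears nozzle_mid but black is not meant.

How it is judged:
On the way, in this order (a step that is already met when the one before it is completed fails the run):
1. the nozzle stands upright and released on the clamp's plate, between the open jaw and the V (distance between nozzle_mid and nest below 0.016 m and angle between nozzle_mid's own z axis and vertical below 0.12 rad and z of nozzle_mid in the frame of nest below 0.003 m and contact force between the fingers and nozzle below 0.1 N and value of joint jaw below 0.013 m), for 0.2 s.
2. the jaw has pushed the nozzle home into the V (distance between nozzle_mid and nest below 0.003 m and contact force between jaw and nozzle above 2 N), for 0.1 s.
At the end, for the whole second after the job is handed in: The nozzle stands upright (within 0.1 rad) and at rest in the V, its centre within 3 mm of the seated place, held by the jaw with more than 2 N; the robot touches nothing (all of step 2 and angle between nozzle_mid's own z axis and vertical below 0.1 rad and contact force between clamp and nozzle above 1 N and linear speed of nozzle below 0.01 m/s).
It fails at once if the fingers press on the clamp or its wheel with more than 18 N (contact force between the fingers and clamp above 18 N).
It fails at once if the jaw is pushed directly by the fingers (contact force between the fingers and jaw above 5 N).
It fails at once if a bystander is moved by more than 15 mm (distance of any of round_case, blue_case, pliers from where it was at the start of the episode above 0.015 m).
It also fails if it takes over 72 s, if anything falls off the work surface, if the arm or the gripper's body presses on something with over 40 N, if the wrist force passes 120 N, or if a joint passes its speed limit or range.

## Working session

There is one attempt and no reset: what is moved stays moved. The work goes in short steps, Python scripts to look and compute and a tool call to move; the robot and the scene stay as the last step left them, time stands still between calls to the robot, and variables do not carry over. Pictures are saved under pics/ and viewed, about 8 in all and at most 12, crops included, and the job is handed in when it is done.

Besides the shell and the picture viewer there is one more tool, called after ">>>" as name([rows], argument=value, ...), one row to a line, values as JSON. arm_command: Moves the arm, as the interface text tells. Its arguments: {"type":"object","properties":{"increments":{"type":"array","items":{"type":"array"}},"newtons":{"type":"number"}},"required":["increments"]}

```bash
mkdir -p pics
cat > h.py <<'E'
import numpy as np, cv2
from bench import r
def ray(name,uv,m=None):
    m=m or r.camera_model(name); K=np.array(m["camera_matrix"]);T=np.array(m["camera_from_world"])
    uv=np.asarray(uv,float); x=(uv[0]-K[0,2])/K[0,0]; y=(uv[1]-K[1,2])/K[1,1]
    if name=="wrist":
        t=np.hypot(x,y); d=np.array([x/t*np.sin(t),y/t*np.sin(t),np.cos(t)]) if t>1e-9 else np.array([0,0,1.])
    else: d=np.array([x,y,1.])
    R=T[:3,:3]; return -R.T@T[:3,3], R.T@(d/np.linalg.norm(d))
def onz(name,uv,z,m=None):
    o,d=ray(name,uv,m); return o+d*(z-o[2])/d[2]
def proj(name,p,m=None):
    m=m or r.camera_model(name); K=np.array(m["camera_matrix"]);T=np.array(m["camera_from_world"])
    c=T[:3,:3]@np.asarray(p,float)+T[:3,3]
    if name=="wrist":
        rr=np.hypot(c[0],c[1]);t=np.arctan2(rr,c[2]);q=c[:2]/rr*t
    else: q=c[:2]/c[2]
    return q*[K[0,0],K[1,1]]+[K[0,2],K[1,2]]
def two(n1,uv1,n2,uv2):
    a,d=ray(n1,uv1);b,e=ray(n2,uv2)
    s=np.linalg.lstsq(np.c_[d,-e],b-a,rcond=None)[0]
    p,q=a+s[0]*d,b+s[1]*e; return (p+q)/2,np.linalg.norm(p-q)
E
python3 - <<'E'
from h import *
print(r.get_obs())
for n in("side","top"):
    m=r.camera_model(n);T=np.array(m["camera_from_world"]);print(n,m["camera_matrix"],-T[:3,:3].T@T[:3,3],T[2,:3])
    cv2.imwrite(f"pics/{n}0.png",r.grab_frame(n))
E
```

```text
{'clock': 0.0, 'joints': array([-1.28008046,  0.47784897,  0.02236798,  1.55646644, -0.01148366,
        1.10929027, -0.0831437 ]), 'qvel': array([ 5.83294752e-04, -9.66701684e-04, -9.65988739e-04,  1.05193679e-03,
        8.96347017e-06, -3.22371600e-04, -8.27641850e-04]), 'tau': array([ 7.36382594e-05, -5.96450007e+01,  1.60798229e+00, -2.81200057e+01,
        1.23994367e-02,  9.16169083e-03, -2.87181479e-05]), 'tcp_pos': array([0.26193317, 0.6214904 , 0.24728715]), 'orientation': array([ 2.61651626e+00,  1.73667327e+00, -2.30814697e-03]), 'contact_force': array([ 0.09318537,  0.11981987, -0.49552724]), 'moment': array([-0.0107019 , -0.04604428, -0.03881953]), 'grip_width': 0.08500653839900611}
side [[541.25687446   0.         272.86576317]
 [  0.         541.25687446 214.16810046]
 [  0.           0.           1.        ]] [ 0.40752839 -0.93347601  0.94070753] [ 0.07077147  0.73129096 -0.67838406]
top [[397.8480139    0.         288.54977794]
 [  0.         397.8480139  210.86878058]
 [  0.           0.           1.        ]] [0.36003345 0.05049764 0.92324341] [ 0.16433981 -0.01430067 -0.98630012]
```

View pics/top0.png

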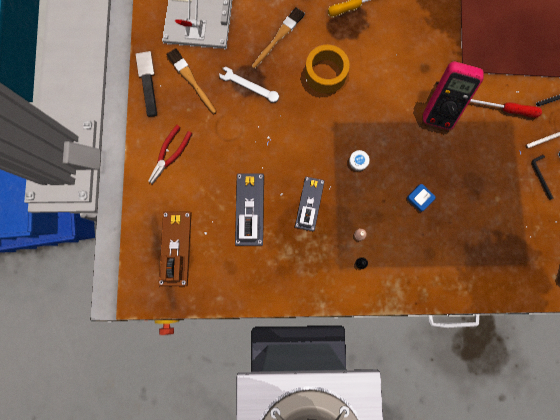

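View pics/side0.png

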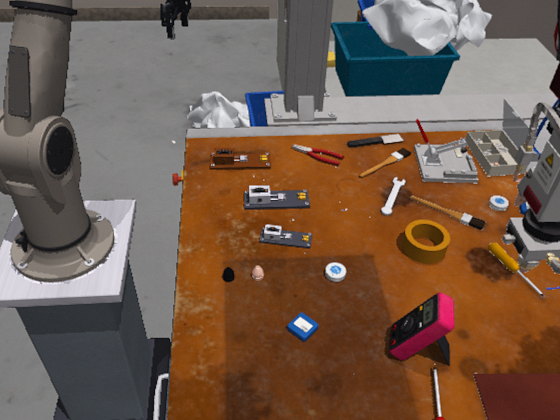

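The top view shows the large grey clamp at about (250,209), with its V end up (+x) at (250,181) and its wheel at (248,228). The copper nozzle is at (361,235) with a black look-alike at (362,264). The smaller grey clamp at (310,203) and the brown one at (174,248) are decoys. The side view agrees: clamp at (276,197), nozzle at (258,272).

Run:
```python
from h import *
t=cv2.imread("pics/top0.png");s=cv2.imread("pics/side0.png")
print("nozzle",two("top",(361,235),"side",(258,272)))
# plate: non-orange pixels in crop
def big(im,x0,y0,x1,y1,f):
    c=im[y0:y1,x0:x1]; m=f(cv2.cvtColor(c,cv2.COLOR_BGR2HSV).astype(int),c.astype(int)).astype(np.uint8)
    n,l,st,ce=cv2.connectedComponentsWithStats(cv2.morphologyEx(m,cv2.MORPH_CLOSE,np.ones((5,5))))
    k=1+st[1:,4].argmax(); cn=cv2.findContours((l==k).astype(np.uint8),0,2)[0][0]+np.array([x0,y0]); return cn,ce[k]+[x0,y0],st[k]
cn,ce,st=big(t,225,160,275,255,lambda h,c:(h[...,1]<110))
P=np.array([onz("top",p[0],.010)[:2] for p in cn]).astype(np.float32)
rc=cv2.minAreaRect(P*1000);print("plate",rc,st)
yel=lambda h,c:(h[...,0]>18)&(h[...,0]<35)&(h[...,1]>150)&(h[...,2]>150)
cn,ce,st=big(t,235,165,265,195,yel);print("brass",ce,st,onz("top",ce,.02))
cop=lambda h,c:(c[...,0]>75)&(h[...,2]>120)
cn,ce,st=big(t,345,222,378,248,cop);print("noz top",ce,st,onz("top",ce,.016))
cn2,ce2,st2=big(s,245,258,272,284,cop);print("noz side",ce2,st2,onz("side",ce2,.016),two("top",ce,"side",ce2))
a=cv2.resize(t[155:260,215:385],None,fx=4.5,fy=4.5,interpolation=cv2.INTER_CUBIC)
cv2.imwrite("pics/crop1.png",a)
```

```text
nozzle (array([ 0.45418063, -0.12768397,  0.01709666]), np.float64(0.0030643007621067543))
plate ((517.9974365234375, 128.66929626464844), (63.535980224609375, 167.77256774902344), 88.9935073852539) [  10   14   29   72 1907]
brass [249.27272727 179.93939394] [10 11  9  9 66] [0.58485    0.12771687 0.02      ]
noz top [360.41666667 233.79166667] [10  7 12 11 96] [ 0.45555579 -0.12672969  0.016     ]
noz side [257.55882353 272.75735294] [  7   7  12  16 136] [ 0.45465018 -0.12872387  0.016     ] (array([ 0.45524183, -0.12709619,  0.01420632]), np.float64(0.0010014450415463422))
```

View pics/crop1.png

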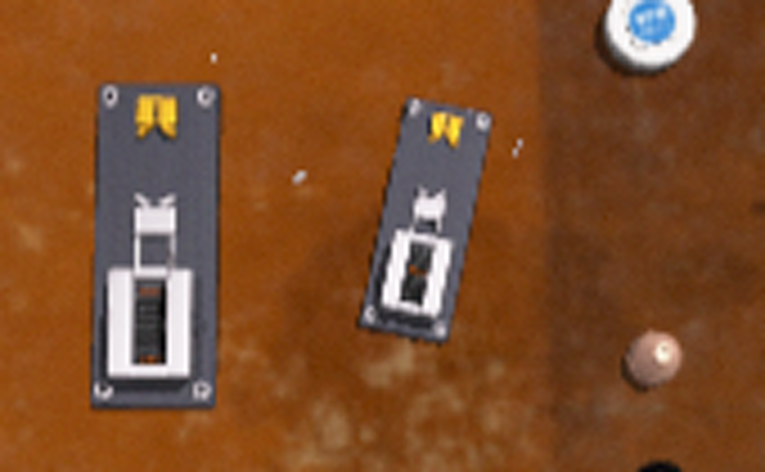

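The plate fits as 168 x 64 mm, matching the real clamp. It is centred at (0.518, 0.1285) with a yaw of about -0.018. The nozzle is at (0.455, -0.127). I'm moving off now and will re-measure from close by.

>>> arm_command([
  [[0.03, -0.04, 0], [0, 0, 0.04], 60],
  [[0.06, -0.08, 0], [0, 0, 0.08], 60],
  [[0.09, -0.12, 0], [0, 0, 0.13], 60],
  [[0.12, -0.16, 0], [0, 0, 0.18], 60],
  [[0.15, -0.2, 0], [0, 0, 0.23], 60],
  [[0.18, -0.24, 0], [0, 0, 0.28], 60],
  [[0.21, -0.28, 0], [0, 0, 0.33], 60],
  [[0.23, -0.32, 0], [0, 0, 0.38], 60],
  [[0.24, -0.36, 0], [0, 0, 0.38], 60],
  [[0.24, -0.4, 0], [0, 0, 0.38], 60],
])

```text
clock: 1.1
tcp_pos: [0.5033, 0.2196, 0.2479]
orientation: [2.244, 2.198, -0.0]
contact_force: [0.1, 0.2, 1.0]
grip_width: 0.0512
```

>>> arm_command([
  [[0, -0.03, 0], [0, 0, 0], 60],
  [[0, -0.06, 0], [0, 0, 0], 60],
  [[0, -0.09, 0], [0, 0, 0], 60],
  [[0, -0.09, 0], [0, 0, 0], 60],
  [[0, -0.09, 0], [0, 0, 0], 60],
])

```text
clock: 1.6
tcp_pos: [0.502, 0.1315, 0.2482]
orientation: [-2.244, -2.199, 0.0]
contact_force: [-0.1, -0.0, -0.5]
grip_width: 0.0512
```

Run:
```python
from h import *
import pickle
m=r.camera_model("wrist");im=r.grab_frame("wrist");cv2.imwrite("pics/w1.png",im);pickle.dump(m,open("w1.pkl","wb"))
T=np.array(m["camera_from_world"]);print(m["camera_matrix"],-T[:3,:3].T@T[:3,3],T[2,:3]); print(r.get_obs()["tcp_pos"],r.get_obs()["joints"])
a=-0.018;c=np.array([.518,.1285]);R=np.array([[np.cos(a),-np.sin(a)],[np.sin(a),np.cos(a)]])
for q in [(45,0,20),(-45,0,44),(85,32,10),(85,-32,10),(-85,32,10),(-85,-32,10)]:
    print(q,proj("wrist",np.r_[c+R@np.array(q[:2])/1e3,q[2]/1e3],m))
print(proj("wrist",(.455,-.127,.016),m))
```

```text
[[325.1922621    0.         274.82295447]
 [  0.         325.1922621  205.31968835]
 [  0.           0.           1.        ]] [0.42047901 0.13373235 0.37397199] [ 0.32098264 -0.00674655 -0.94706105]
[0.50196553 0.13262833 0.24818633] [-0.49747179  0.21958402  0.1389269   1.93268539 -0.03662607  0.9917992
  1.21043821]
(45, 0, 20) [272.2325473  223.57892729]
(-45, 0, 44) [271.55879557 150.45110946]
(85, 32, 10) [298.09428103 250.0992962 ]
(85, -32, 10) [246.93078999 250.22190795]
(-85, 32, 10) [300.60538766 110.39601188]
(-85, -32, 10) [242.79310075 110.69428215]
[ 70.10602643 144.72014571]
```

View pics/w1.png

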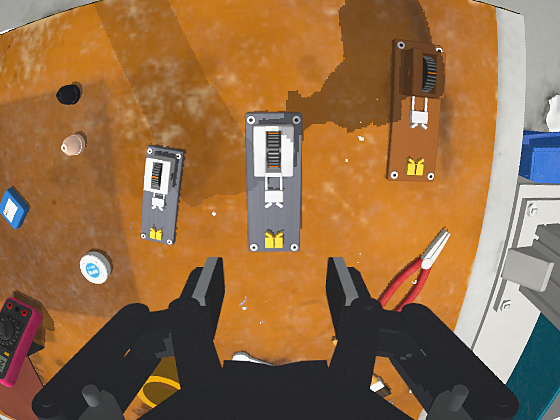

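The wrist view shows the clamp plate corners at about (247,112), (301,112), (247,250) and (301,250), the wheel at (273,150), the brass V at (274,239) and the nozzle at (73,144). All are within 2-3 px of prediction. I'll refine these by fit.

Run:
```python
from h import *
import pickle
m=pickle.load(open("w1.pkl","rb"));im=cv2.imread("pics/w1.png")
h=cv2.cvtColor(im,cv2.COLOR_BGR2HSV).astype(int)
def comp(mask,x0,y0,x1,y1):
    c=mask[y0:y1,x0:x1].astype(np.uint8);c=cv2.morphologyEx(c,cv2.MORPH_CLOSE,np.ones((5,5)))
    n,l,st,ce=cv2.connectedComponentsWithStats(c);k=1+st[1:,4].argmax()
    return cv2.findContours((l==k).astype(np.uint8),0,2)[0][0][:,0]+[x0,y0],ce[k]+[x0,y0],st[k]
cn,ce,st=comp(h[...,1]<100,235,100,312,262)
P=np.array([onz("wrist",p,.010,m)[:2] for p in cn],np.float32)*1000
print("plate",cv2.minAreaRect(P),st)
cn,ce,st=comp((h[...,0]>18)&(h[...,0]<35)&(h[...,1]>150)&(h[...,2]>150),255,220,292,256);print("brass",onz("wrist",ce,.02,m),st)
cn,ce,st=comp((h[...,2]>150)&(h[...,1]<40),240,115,305,185);print("housing",onz("wrist",ce,.038,m),st)
cn,ce,st=comp(im[...,0]>75,58,128,92,162)
print("noz",ce,onz("wrist",ce,.016,m),st)
```

```text
plate ((519.5006103515625, 130.08828735351562), (63.891300201416016, 169.34339904785156), 88.89961242675781) [  10   12   57  140 7379]
brass [0.58468042 0.12888858 0.02      ] [ 10  12  18  16 248]
housing [0.46920133 0.12881549 0.038     ] [   6    0   54   70 2052]
noz [ 72.67091295 144.67728238] [ 0.45534426 -0.12276708  0.016     ] [  3   0  24  34 471]
```

>>> arm_command([
  [[0, -0.03, 0], [0, 0, 0], 60],
  [[-0.01, -0.07, 0], [0, 0, 0], 60],
  [[-0.02, -0.11, 0], [0, 0, 0], 60],
  [[-0.03, -0.15, -0.02], [0, 0, 0], 60],
  [[-0.035, -0.19, -0.04], [0, 0, 0], 60],
  [[-0.04, -0.22, -0.06], [0, 0, 0], 60],
  [[-0.045, -0.24, -0.09], [0, 0, 0], 60],
  [[-0.047, -0.257, -0.12], [0, 0, 0], 60],
  [[-0.047, -0.257, -0.12], [0, 0, 0], 60],
  [[-0.047, -0.257, -0.12], [0, 0, 0], 60],
])

```text
clock: 2.65
tcp_pos: [0.4555, -0.1239, 0.1282]
orientation: [-2.24, -2.201, 0.001]
contact_force: [0.2, -0.2, 0.5]
grip_width: 0.0513
```

Run:
```python
from h import *
import pickle
m=r.camera_model("wrist");im=r.grab_frame("wrist");cv2.imwrite("pics/w2.png",im);pickle.dump(m,open("w2.pkl","wb"))
o=r.get_obs();print(o["tcp_pos"],o["joints"])
u=proj("wrist",(.455,-.127,.016),m);print(u)
x,y=u.astype(int);h=cv2.cvtColor(im,cv2.COLOR_BGR2HSV)
cv2.imwrite("pics/w2c.png",cv2.resize(im[max(0,y-100):y+100,max(0,x-130):x+130],None,fx=3,fy=3))
print(max(0,y-100),max(0,x-130))
```

```text
[ 0.45624988 -0.12357375  0.12894606] [-0.10060436  0.31889472  0.27647231  2.15137187 -0.1363416   0.68650284
  1.82215929]
[270.1060867  205.98577149]
105 140
```

View pics/w2c.png

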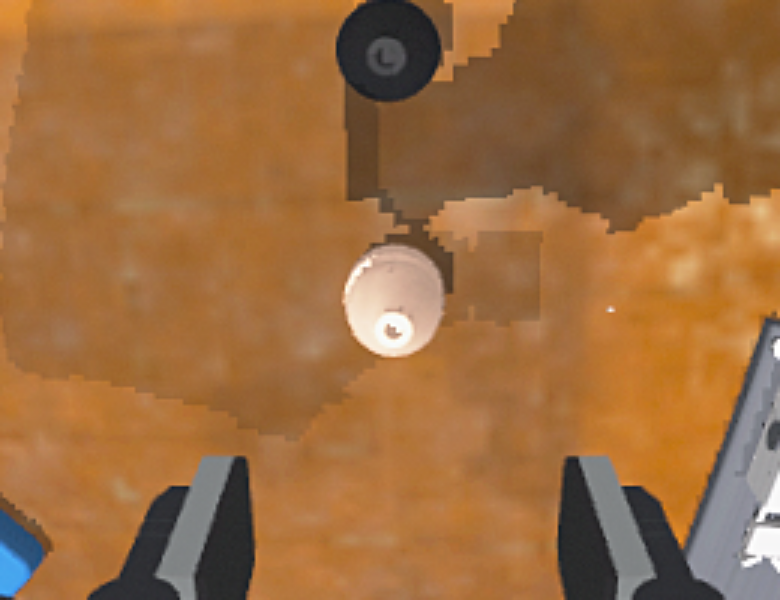

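The nozzle is upright, with its rim centre at about (271,215) full-frame, and the fingers straddle it slightly left of centre. I'm computing its position from the tip.

Run:
```python
from h import *
import pickle
m=pickle.load(open("w2.pkl","rb"))
print("tip",onz("wrist",(271,215),.032,m))
for u in [(140+344/3,105+290/3),(140+444/3,105+290/3)]: print(onz("wrist",u,.012,m))
print("back edge",onz("wrist",(271.3,105+243/3),0.008,m))
# check of camera: pad midpoint bias: fingers tips
print(proj("wrist",np.r_[r.get_obs()["tcp_pos"][:2],.112],m))
```

```text
tip [ 0.45650644 -0.12617157  0.032     ]
[ 0.45255697 -0.13910409  0.012     ]
[ 0.45305286 -0.11299184  0.012     ]
back edge [ 0.4411937  -0.12585147  0.008     ]
[274.50539093 269.90230062]
```

>>> arm_command([
  [[-0.001, -0.0025, -0.03], [0, 0, 0], 60],
  [[-0.001, -0.0025, -0.06], [0, 0, 0], 60],
  [[-0.001, -0.0025, -0.085], [0, 0, 0], 60],
  [[-0.001, -0.0025, -0.1], [0, 0, 0], 60],
  [[-0.001, -0.0025, -0.106], [0, 0, 0], 60],
  [[-0.001, -0.0025, -0.106], [0, 0, 0], 60],
])

```text
clock: 3.3
tcp_pos: [0.4551, -0.1264, 0.0228]
orientation: [2.24, 2.202, 0.002]
contact_force: [0.3, 0.7, -0.5]
grip_width: 0.051
```

>>> arm_command([
  [[0, 0, 0], [0, 0, 0], 45],
  [[0, 0, 0], [0, 0, 0], 38],
  [[0, 0, 0], [0, 0, 0], 33],
  [[0, 0, 0], [0, 0, 0], 25],
  [[0, 0, 0], [0, 0, 0], 15],
  [[0, 0, 0], [0, 0, 0], 15],
  [[0, 0, 0], [0, 0, 0], 15],
  [[0, 0, 0], [0, 0, 0], 15],
], newtons=25)

```text
clock: 4.1
tcp_pos: [0.4547, -0.1275, 0.0231]
orientation: [2.242, 2.2, 0.002]
contact_force: [-0.6, 1.1, 6.4]
grip_width: 0.0237
```

The width reads 23.7 mm and there is a 6 N upward force, so the pads are on the cone. I'll reopen, go 4.5 mm lower and regrip.

>>> arm_command([
  [[0, 0, 0], [0, 0, 0], 50],
  [[0, 0, 0], [0, 0, 0], 50],
  [[0, 0, -0.002], [0, 0, 0], 50],
  [[0, 0, -0.0045], [0, 0, 0], 50],
  [[0, 0, -0.0045], [0, 0, 0], 38],
  [[0, 0, -0.0045], [0, 0, 0], 32],
  [[0, 0, -0.0045], [0, 0, 0], 25],
  [[0, 0, -0.0045], [0, 0, 0], 15],
  [[0, 0, -0.0045], [0, 0, 0], 15],
  [[0, 0, -0.0045], [0, 0, 0], 15],
], newtons=25)

```text
clock: 5.1
tcp_pos: [0.454, -0.1275, 0.0178]
orientation: [-2.242, -2.2, 0.0]
contact_force: [-1.0, -0.6, 0.8]
grip_width: 0.0241
```

Run:
```python
from h import *
im=r.grab_frame("wrist");o=r.get_obs();print(o["tcp_pos"],o["contact_force"],o["grip_width"])
cv2.imwrite("pics/w3.png",cv2.resize(im[150:350,150:410],None,fx=3,fy=3))
```

```text
[ 0.45398843 -0.12742985  0.01782725] [-0.96951701  0.52948769  0.33573501] 0.024164216111832563
```

View pics/w3.png

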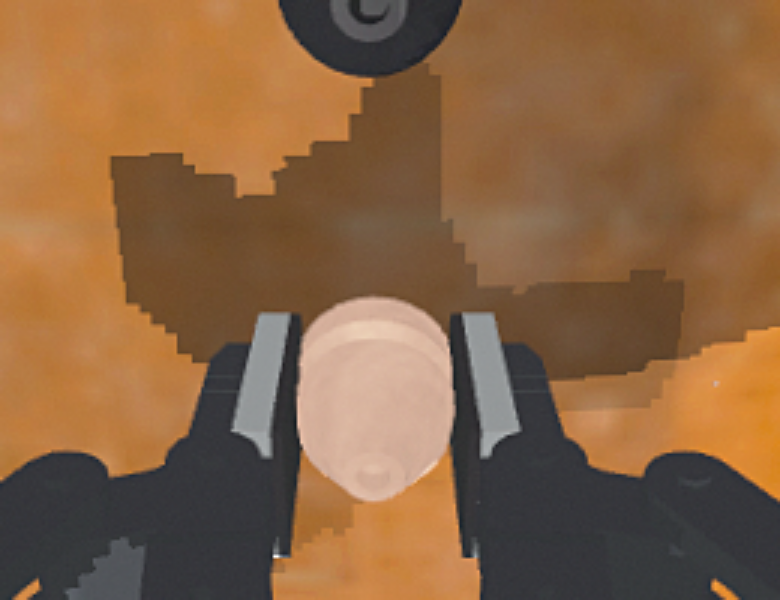

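Run:
```python
from h import *
m=r.camera_model("wrist");o=r.get_obs()["tcp_pos"]
print("tip-tcp",onz("wrist",(275,308.3),.032,m)-o,"rear edge",onz("wrist",(275,150+297/3),.008,m)-o, "foot z0",onz("wrist",(275,150+297/3),.0,m)-o)
```

```text
tip-tcp [0.0021925  0.00046611 0.01417275] rear edge [-0.01412588  0.00079835 -0.00982725] foot z0 [-0.01014995  0.00072484 -0.01782725]
```

>>> arm_command([
  [[0, 0, 0.02], [0, 0, 0], 15],
  [[0, 0, 0.05], [0, 0, 0], 15],
  [[0, 0.02, 0.08], [0, 0, 0], 15],
  [[0.015, 0.05, 0.09], [0, 0, 0], 15],
  [[0.03, 0.09, 0.09], [0, 0, 0], 15],
  [[0.045, 0.13, 0.09], [0, 0, 0], 15],
  [[0.06, 0.17, 0.09], [0, 0, 0], 15],
  [[0.075, 0.21, 0.09], [0, 0, 0], 15],
  [[0.09, 0.24, 0.09], [0, 0, 0], 15],
  [[0.1, 0.256, 0.09], [0, 0, 0], 15],
])

```text
clock: 6.15
tcp_pos: [0.5548, 0.1327, 0.1077]
orientation: [-2.237, -2.205, -0.002]
contact_force: [0.3, -0.5, -1.2]
grip_width: 0.0241
```

>>> arm_command([
  [[0, 0, 0], [0, 0, 0], 15],
  [[0, 0, 0], [0, 0, 0], 15],
])

```text
clock: 6.35
tcp_pos: [0.5537, 0.1281, 0.1075]
orientation: [2.242, 2.201, -0.002]
contact_force: [0.7, -0.3, -0.2]
grip_width: 0.0243
```

Run:
```python
from h import *
import pickle
m=r.camera_model("wrist");im=r.grab_frame("wrist");t=r.grab_frame("top");pickle.dump(m,open("w4.pkl","wb"))
o=r.get_obs();print(o["tcp_pos"],o["orientation"],o["grip_width"])
cv2.imwrite("pics/w4.png",im);cv2.imwrite("pics/t4.png",t)
cv2.imwrite("pics/w4c.png",cv2.resize(im[110:310,150:410],None,fx=3,fy=3))
a=-0.018;c=np.array([.5185,.129]);R=np.array([[np.cos(a),-np.sin(a)],[np.sin(a),np.cos(a)]])
for q in [(-85,32,10),(-85,-32,10),(-45,0,44),(32,10,20),(32,-10,20),(85,32,10),(85,-32,10)]: print(q,(proj("wrist",np.r_[c+R@np.array(q[:2])/1e3,q[2]/1e3],m)-[150,110])*3)
```

```text
[0.5534634  0.12687361 0.10761041] [ 2.24420551e+00  2.19840282e+00 -1.99464329e-03] 0.02383817091990222
(-85, 32, 10) [ 515.74185719 -197.08799185]
(-85, -32, 10) [ 230.41259924 -196.52661352]
(-45, 0, 44) [372.97612175 -25.99800603]
(32, 10, 20) [416.73388023 310.55799682]
(32, -10, 20) [330.89014679 310.65515894]
(85, 32, 10) [495.005592   484.88842357]
(85, -32, 10) [253.46053756 485.09983749]
```

View pics/w4c.png

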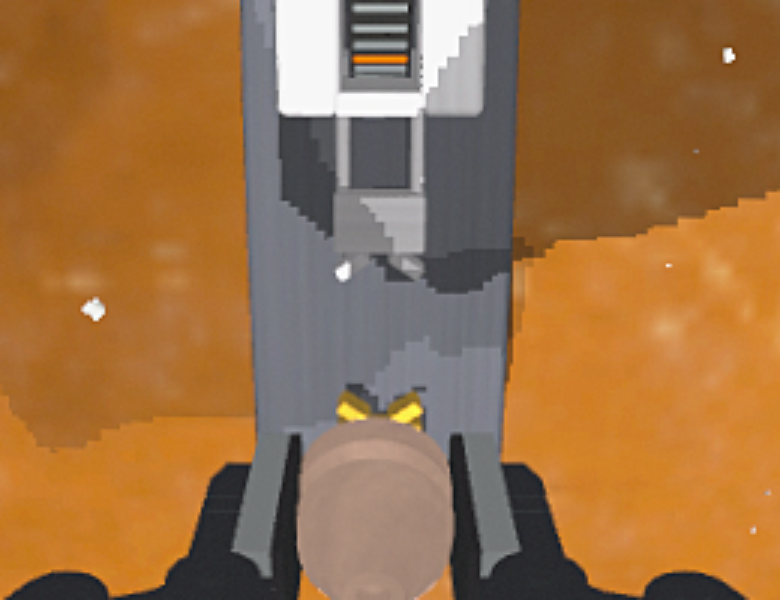

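The held nozzle is unchanged in the grip. The brass V flank tips are at crop row ~405, centred at column ~382, with the jaw behind at (379,225) and the housing front edge at row 115. I'm converting these, minus the wrist camera's bias measured on the held nozzle.

Run:
```python
from h import *
import pickle
m=pickle.load(open("w4.pkl","rb"))
f=lambda x,y,z:print((x,y,z),onz("wrist",(150+x/3,110+y/3),z,m))
f(382,398,.02);f(340,405,.02);f(425,405,.02)
f(380,115,.038);f(380,115,.034);f(379,225,.018);f(333,225,.018);f(425,225,.018)
f(278,100,.038);f(484,100,.038)
f(255,350,.010);f(507,350,.010);f(246,100,.01);f(517,100,.01)
f(343,272,.018);f(418,272,.018)
# foot rear edge of held nozzle relative tcp
p=onz("wrist",(150+375/3,110+418/3),.1075-.0098,m);print(p-r.get_obs()["tcp_pos"])
```

```text
(382, 398, 0.02) [0.57300083 0.12995646 0.02      ]
(340, 405, 0.02) [0.57469675 0.11975983 0.02      ]
(425, 405, 0.02) [0.57510593 0.14033956 0.02      ]
(380, 115, 0.038) [0.50201635 0.13064936 0.038     ]
(380, 115, 0.034) [0.50262612 0.13065746 0.034     ]
(379, 225, 0.018) [0.53043545 0.13000236 0.018     ]
(333, 225, 0.018) [0.53022412 0.11949137 0.018     ]
(425, 225, 0.018) [0.53062547 0.14051755 0.018     ]
(278, 100, 0.038) [0.49843101 0.11016948 0.038     ]
(484, 100, 0.038) [0.49919976 0.15167357 0.038     ]
(255, 350, 0.01) [0.56406568 0.09858107 0.01      ]
(507, 350, 0.01) [0.56528892 0.16129047 0.01      ]
(246, 100, 0.01) [0.50193133 0.09985043 0.01      ]
(517, 100, 0.01) [0.50308638 0.16244368 0.01      ]
(343, 272, 0.018) [0.5415555  0.12145055 0.018     ]
(418, 272, 0.018) [0.54188929 0.13884476 0.018     ]
[-0.01375884  0.00205187 -0.00991041]
```

>>> arm_command([
  [[0.0025, 0, 0], [0, 0, 0], 15],
  [[0.0025, 0, -0.02], [0, 0, 0], 15],
  [[0.0025, 0, -0.045], [0, 0, 0], 15],
  [[0.0025, 0, -0.065], [0, 0, 0], 15],
  [[0.0025, 0, -0.074], [0, 0, 0], 15],
  [[0.0025, 0, -0.077], [0, 0, 0], 15],
  [[0.0025, 0, -0.0785], [0, 0, 0], 15],
  [[0.0025, 0, -0.0785], [0, 0, 0], 15],
  [[0.0025, 0, -0.0785], [0, 0, 0], 15],
])

```text
clock: 7.35
tcp_pos: [0.5572, 0.1287, 0.0302]
orientation: [2.242, 2.2, 0.002]
contact_force: [-1.0, 0.9, -0.8]
grip_width: 0.0241
```

Run:
```python
from h import *
import pickle
m=r.camera_model("wrist");im=r.grab_frame("wrist");pickle.dump(m,open("w5.pkl","wb"))
for i in range(1):
    o=r.get_obs();print(o["tcp_pos"],o["contact_force"],o["grip_width"])
cv2.imwrite("pics/w5c.png",cv2.resize(im[150:350,150:410],None,fx=3,fy=3))
```

```text
[0.55716216 0.12871288 0.03010604] [ 0.20243959 -0.2479341  -0.5460974 ] 0.024497174863648278
```

View pics/w5c.png

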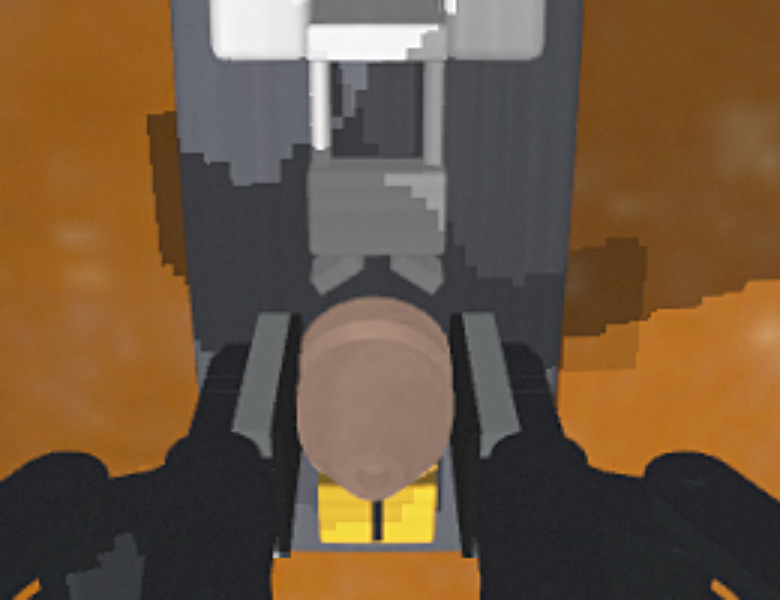

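The nozzle sits centred between the jaw (column 376) and the V (column 377), with gaps to both. I'm lowering the last 2 mm and releasing gently.

>>> arm_command([
  [[0, 0, -0.001], [0, 0, 0], 15],
  [[0, 0, -0.002], [0, 0, 0], 15],
  [[0, 0, -0.002], [0, 0, 0], 15],
  [[0, 0, -0.002], [0, 0, 0], 32],
  [[0, 0, -0.002], [0, 0, 0], 36],
  [[0, 0, -0.002], [0, 0, 0], 42],
  [[0, 0, -0.002], [0, 0, 0], 50],
  [[0, 0, -0.002], [0, 0, 0], 55],
  [[0, 0, -0.002], [0, 0, 0], 55],
  [[0, 0, -0.002], [0, 0, 0], 55],
])

```text
clock: 8.4
tcp_pos: [0.5566, 0.1285, 0.0273]
orientation: [-2.242, -2.2, 0.0]
contact_force: [-0.8, -0.9, 0.2]
grip_width: 0.0469
```

>>> arm_command([
  [[0, 0, 0.005], [0, 0, 0], 55],
  [[0, 0, 0.015], [0, 0, 0], 55],
  [[0, 0, 0.035], [0, 0, 0], 55],
  [[0, 0, 0.065], [0, 0, 0], 55],
  [[-0.02, 0, 0.085], [0, 0, 0], 30],
  [[-0.045, 0, 0.085], [0, 0, 0], 0],
  [[-0.07, 0.001, 0.085], [0, 0, 0], 0],
  [[-0.088, 0.001, 0.085], [0, 0, 0], 0],
  [[-0.088, 0.001, 0.085], [0, 0, 0], 0],
  [[-0.088, 0.001, 0.085], [0, 0, 0], 0],
])

```text
clock: 9.4
tcp_pos: [0.4694, 0.1298, 0.1132]
orientation: [2.242, 2.2, 0.003]
contact_force: [0.3, -0.4, 0.2]
grip_width: 0.0003
```

Run:
```python
from h import *
import pickle
m=r.camera_model("wrist");im=r.grab_frame("wrist");pickle.dump(m,open("w6.pkl","wb"));cv2.imwrite("pics/w6.png",im)
o=r.get_obs();print(o["tcp_pos"],o["contact_force"],o["grip_width"])
cv2.imwrite("pics/w6c.png",cv2.resize(im[130:410,120:430],None,fx=2.1,fy=2.1))
print((proj("wrist",o["tcp_pos"]+[0,0,-.017],m)-[120,130])*2.1)
for p in [(.474,.1297,.044),(.559,.1285,.042)]: print((proj("wrist",p,m)-[120,130])*2.1)
```

```text
[0.46988384 0.12978861 0.11306571] [ 0.1153035  -0.45915843 -0.17041806] 7.749931783433872e-05
[323.11297294 290.73667089]
[323.41174087 218.69643822]
[324.9246463  422.94845346]
```

View pics/w6c.png

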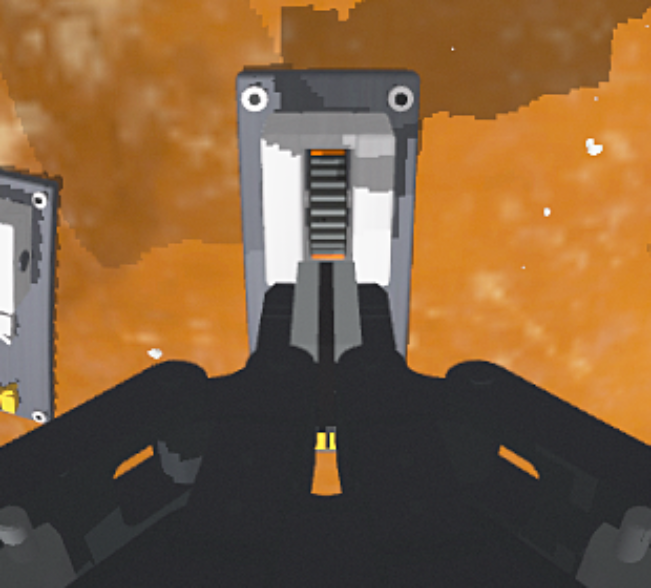

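The closed fingers are just beside the wheel, in line with it (wheel columns 305-348, fingers 292-360). I'll check numerically that the nozzle stands where I left it, and descend to just above the rim.

Run:
```python
from h import *
s=r.grab_frame("side");cv2.imwrite("pics/s6.png",s)
u=proj("side",(.5585,.1285,.026));x,y=u.astype(int);print(u)
c=s[y-20:y+20,x-25:x+25];h=cv2.cvtColor(c,cv2.COLOR_BGR2HSV).astype(int)
cv2.imwrite("pics/s6c.png",cv2.resize(s[y-40:y+40,x-70:x+50],None,fx=5,fy=5,interpolation=cv2.INTER_CUBIC))
```

```text
[291.91741908 193.60753821]
```

View pics/s6c.png

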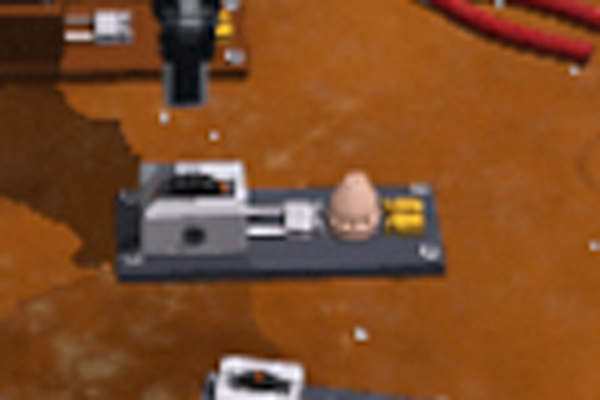

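>>> arm_command([
  [[-0.003, 0, -0.015], [0, 0, 0], 0],
  [[-0.003, 0, -0.03], [0, 0, 0], 0],
  [[-0.003, 0, -0.04], [0, 0, 0], 0],
  [[-0.003, 0, -0.046], [0, 0, 0], 0],
  [[-0.003, 0, -0.048], [0, 0, 0], 0],
  [[-0.003, 0, -0.048], [0, 0, 0], 0],
  [[-0.003, 0, -0.048], [0, 0, 0], 0],
])

```text
clock: 10.2
tcp_pos: [0.466, 0.1296, 0.0647]
orientation: [2.242, 2.2, 0.001]
contact_force: [-0.3, 0.5, 0.5]
grip_width: 0.0002
```

The nozzle stands upright at crop (355,207), between the jaw (300,215) and the V (405,215). Now I'm feeling for the rim.

>>> arm_command([
  [[0, 0, -0.001], [0, 0, 0], 0],
  [[0, 0, -0.001], [0, 0, 0], 0],
  [[0, 0, -0.001], [0, 0, 0], 0],
])

```text
clock: 10.5
tcp_pos: [0.4657, 0.1296, 0.0635]
orientation: [2.242, 2.2, 0.001]
contact_force: [-0.3, -0.1, -0.1]
grip_width: -0.0001
```

>>> arm_command([
  [[0, 0, -0.0005], [0, 0, 0], 0],
  [[0, 0, -0.0005], [0, 0, 0], 0],
  [[0, 0, -0.0005], [0, 0, 0], 0],
])

```text
clock: 10.8
tcp_pos: [0.4656, 0.1295, 0.0628]
orientation: [-2.242, -2.2, -0.0]
contact_force: [0.0, 0.4, 0.0]
grip_width: -0.0
```

>>> arm_command([
  [[0, 0, -0.0005], [0, 0, 0], 0],
  [[0, 0, -0.0005], [0, 0, 0], 0],
  [[0, 0, -0.0005], [0, 0, 0], 0],
])

```text
clock: 11.1
tcp_pos: [0.4656, 0.1295, 0.0623]
orientation: [-2.242, -2.2, 0.0]
contact_force: [0.3, -1.4, -0.0]
grip_width: 0.0
```

>>> arm_command([
  [[0, 0, -0.0005], [0, 0, 0], 0],
  [[0, 0, -0.0005], [0, 0, 0], 0],
  [[0, 0, -0.0005], [0, 0, 0], 0],
])

```text
clock: 11.4
tcp_pos: [0.4656, 0.1296, 0.0618]
orientation: [-2.242, -2.2, 0.0]
contact_force: [0.2, 0.7, 0.8]
grip_width: -0.0
```

>>> arm_command([
  [[0, 0, -0.0004], [0, 0, 0], 0],
  [[0, 0, -0.0004], [0, 0, 0], 0],
  [[0, 0, -0.0004], [0, 0, 0], 0],
])

```text
clock: 11.7
tcp_pos: [0.4656, 0.1295, 0.0614]
orientation: [-2.242, -2.2, -0.0]
contact_force: [0.1, 0.6, 0.3]
grip_width: 0.0003
```

>>> arm_command([
  [[0, 0, -0.0004], [0, 0, 0], 0],
  [[0, 0, -0.0004], [0, 0, 0], 0],
  [[0, 0, -0.0004], [0, 0, 0], 0],
])

```text
clock: 12.0
tcp_pos: [0.4657, 0.1296, 0.061]
orientation: [2.242, 2.2, 0.0]
contact_force: [-0.2, 0.9, 1.1]
grip_width: -0.0001
```

>>> arm_command([
  [[0, 0, -0.0004], [0, 0, 0], 0],
  [[0, 0, -0.0004], [0, 0, 0], 0],
  [[0, 0, -0.0004], [0, 0, 0], 0],
])

```text
clock: 12.3
tcp_pos: [0.4657, 0.1296, 0.0609]
orientation: [-2.242, -2.2, -0.0]
contact_force: [-1.0, -1.7, 4.9]
grip_width: 0.0002
```

>>> arm_command([
  [[0, 0, -0.0003], [0, 0, 0], 0],
  [[0, 0, -0.0003], [0, 0, 0], 0],
  [[0, 0, -0.0003], [0, 0, 0], 0],
])

```text
clock: 12.6
tcp_pos: [0.4657, 0.1296, 0.0608]
orientation: [-2.242, -2.2, -0.001]
contact_force: [-1.4, -1.2, 7.6]
grip_width: 0.0
```

>>> arm_command([
  [[0.001, 0, -0.0002], [0, 0, 0], 0],
  [[0.002, 0, -0.0002], [0, 0, 0], 0],
  [[0.003, 0, -0.0002], [0, 0, 0], 0],
  [[0.004, 0, -0.0002], [0, 0, 0], 0],
  [[0.005, 0, -0.0002], [0, 0, 0], 0],
  [[0.006, 0, -0.0002], [0, 0, 0], 0],
])

```text
clock: 13.2
tcp_pos: [0.4709, 0.1295, 0.0608]
orientation: [-2.241, -2.199, 0.002]
contact_force: [-4.8, -1.4, 14.8]
grip_width: -0.0001
```

>>> arm_command([
  [[0, 0, 0.0004], [0, 0, 0], 0],
  [[0.001, 0, 0.0004], [0, 0, 0], 0],
  [[0.002, 0, 0.0004], [0, 0, 0], 0],
  [[0.003, 0, 0.0004], [0, 0, 0], 0],
  [[0.004, 0, 0.0004], [0, 0, 0], 0],
])

```text
clock: 13.7
tcp_pos: [0.4744, 0.1294, 0.0608]
orientation: [-2.241, -2.199, 0.003]
contact_force: [-5.5, -0.4, 11.5]
grip_width: 0.0006
```

>>> arm_command([
  [[0.001, 0, 0.0001], [0, 0, 0], 0],
  [[0.002, 0, 0.0002], [0, 0, 0], 0],
  [[0.003, 0, 0.0002], [0, 0, 0], 0],
  [[0.004, 0, 0.0002], [0, 0, 0], 0],
  [[0.005, 0, 0.0002], [0, 0, 0], 0],
])

```text
clock: 14.2
tcp_pos: [0.4791, 0.1294, 0.0608]
orientation: [-2.241, -2.199, 0.004]
contact_force: [-4.5, 0.4, 9.2]
grip_width: 0.0001
```

>>> arm_command([
  [[0.0015, 0, 0], [0, 0, 0], 0],
  [[0.003, 0, 0], [0, 0, 0], 0],
  [[0.0045, 0, 0], [0, 0, 0], 0],
  [[0.006, 0, 0], [0, 0, 0], 0],
  [[0.007, 0, 0], [0, 0, 0], 0],
])

```text
clock: 14.7
tcp_pos: [0.4871, 0.1295, 0.0606]
orientation: [-2.242, -2.2, 0.001]
contact_force: [-0.0, -0.7, -0.6]
grip_width: 0.0002
```

>>> arm_command([
  [[0, 0, 0.004], [0, 0, 0], 0],
  [[-0.01, 0, 0.005], [0, 0, 0], 0],
  [[-0.022, 0, 0.005], [0, 0, 0], 0],
  [[-0.022, 0, 0.005], [0, 0, 0], 0],
  [[-0.022, 0, 0.003], [0, 0, 0], 0],
  [[-0.022, 0, 0.001], [0, 0, 0], 0],
  [[-0.022, 0, 0.0003], [0, 0, 0], 0],
  [[-0.022, 0, 0], [0, 0, 0], 0],
  [[-0.022, 0, -0.0001], [0, 0, 0], 0],
  [[-0.022, 0, -0.0002], [0, 0, 0], 0],
])

```text
clock: 15.7
tcp_pos: [0.4659, 0.1296, 0.0608]
orientation: [-2.242, -2.2, -0.0]
contact_force: [-2.6, 0.3, 6.6]
grip_width: 0.0001
```

>>> arm_command([
  [[0.0015, 0, -0.0001], [0, 0, 0], 0],
  [[0.003, 0, -0.0001], [0, 0, 0], 0],
  [[0.0045, 0, -0.0001], [0, 0, 0], 0],
  [[0.006, 0, -0.0001], [0, 0, 0], 0],
  [[0.0075, 0, 0], [0, 0, 0], 0],
  [[0.009, 0, 0.0001], [0, 0, 0], 0],
])

```text
clock: 16.3
tcp_pos: [0.4736, 0.1295, 0.0608]
orientation: [-2.241, -2.199, 0.003]
contact_force: [-4.6, 0.2, 10.3]
grip_width: 0.0003
```

>>> arm_command([
  [[0.0015, 0, 0], [0, 0, 0], 0],
  [[0.003, 0, 0.0001], [0, 0, 0], 0],
  [[0.0045, 0, 0.0001], [0, 0, 0], 0],
  [[0.006, 0, 0.0001], [0, 0, 0], 0],
  [[0.0075, 0, 0.0001], [0, 0, 0], 0],
  [[0.009, 0, 0.0001], [0, 0, 0], 0],
])

```text
clock: 16.9
tcp_pos: [0.4824, 0.1294, 0.0608]
orientation: [-2.241, -2.199, 0.004]
contact_force: [-4.9, -0.7, 7.4]
grip_width: -0.0003
```

Rolling works, with about 5 N of drag at 7-11 N of press. Next stroke.

>>> arm_command([
  [[0, 0, 0.004], [0, 0, 0], 0],
  [[-0.01, 0, 0.005], [0, 0, 0], 0],
  [[-0.018, 0, 0.005], [0, 0, 0], 0],
  [[-0.018, 0, 0.005], [0, 0, 0], 0],
  [[-0.018, 0, 0.003], [0, 0, 0], 0],
  [[-0.018, 0, 0.001], [0, 0, 0], 0],
  [[-0.018, 0, 0.0003], [0, 0, 0], 0],
  [[-0.018, 0, 0], [0, 0, 0], 0],
  [[-0.018, 0, -0.0001], [0, 0, 0], 0],
  [[-0.018, 0, -0.0002], [0, 0, 0], 0],
])

```text
clock: 17.9
tcp_pos: [0.4659, 0.1296, 0.0608]
orientation: [-2.242, -2.2, -0.0]
contact_force: [-1.1, -0.9, 6.9]
grip_width: -0.0
```

>>> arm_command([
  [[0.0015, 0, -0.0001], [0, 0, 0], 0],
  [[0.003, 0, -0.0001], [0, 0, 0], 0],
  [[0.0045, 0, -0.0001], [0, 0, 0], 0],
  [[0.006, 0, -0.0001], [0, 0, 0], 0],
  [[0.0075, 0, 0], [0, 0, 0], 0],
  [[0.009, 0, 0.0001], [0, 0, 0], 0],
])

```text
clock: 18.5
tcp_pos: [0.4736, 0.1295, 0.0609]
orientation: [-2.241, -2.199, 0.003]
contact_force: [-5.6, 0.7, 9.8]
grip_width: 0.0004
```

>>> arm_command([
  [[0.0015, 0, 0], [0, 0, 0], 0],
  [[0.003, 0, 0.0001], [0, 0, 0], 0],
  [[0.0045, 0, 0.0001], [0, 0, 0], 0],
  [[0.006, 0, 0.0001], [0, 0, 0], 0],
  [[0.0075, 0, 0.0001], [0, 0, 0], 0],
  [[0.009, 0, 0.0001], [0, 0, 0], 0],
])

```text
clock: 19.1
tcp_pos: [0.4815, 0.1294, 0.0607]
orientation: [-2.24, -2.198, 0.006]
contact_force: [-8.1, -0.2, 12.4]
grip_width: 0.0002
```

The drag has risen to 8 N, so the jaw may be tightening. One more stroke, in closer steps.

>>> arm_command([
  [[0, 0, 0.004], [0, 0, 0], 0],
  [[-0.01, 0, 0.005], [0, 0, 0], 0],
  [[-0.018, 0, 0.005], [0, 0, 0], 0],
  [[-0.018, 0, 0.005], [0, 0, 0], 0],
  [[-0.018, 0, 0.003], [0, 0, 0], 0],
  [[-0.018, 0, 0.001], [0, 0, 0], 0],
  [[-0.018, 0, 0.0003], [0, 0, 0], 0],
  [[-0.018, 0, 0], [0, 0, 0], 0],
  [[-0.018, 0, -0.0001], [0, 0, 0], 0],
  [[-0.018, 0, -0.0002], [0, 0, 0], 0],
])

```text
clock: 20.1
tcp_pos: [0.4659, 0.1296, 0.0608]
orientation: [-2.242, -2.2, -0.0]
contact_force: [-1.9, 0.0, 7.5]
grip_width: 0.0
```

>>> arm_command([
  [[0.001, 0, 0], [0, 0, 0], 0],
  [[0.002, 0, 0], [0, 0, 0], 0],
  [[0.003, 0, 0], [0, 0, 0], 0],
  [[0.004, 0, 0], [0, 0, 0], 0],
])

```text
clock: 20.5
tcp_pos: [0.4675, 0.1296, 0.0607]
orientation: [-2.24, -2.198, 0.006]
contact_force: [-9.4, -0.4, 16.5]
grip_width: -0.0001
```

The wheel is tight now, with about 9 N of drag. The press has risen too high, so I'm backing off at once.

>>> arm_command([
  [[0.003, 0, 0.001], [0, 0, 0], 0],
  [[0.002, 0, 0.004], [0, 0, 0], 0],
  [[0, 0, 0.03], [0, 0, 0], 0],
  [[-0.01, 0, 0.07], [0, 0, 0], 0],
  [[-0.02, 0.02, 0.1], [0, 0, 0], 0],
  [[-0.02, 0.06, 0.12], [0, 0, 0], 0],
  [[-0.02, 0.1, 0.12], [0, 0, 0], 0],
  [[-0.02, 0.1, 0.12], [0, 0, 0], 0],
])

```text
clock: 21.3
tcp_pos: [0.4497, 0.2361, 0.1817]
orientation: [-2.233, -2.208, -0.008]
contact_force: [0.2, -0.1, -0.1]
grip_width: -0.0007
```

Run:
```python
from h import *
s=r.grab_frame("side");t=r.grab_frame("top");m=r.camera_model("wrist");w=r.grab_frame("wrist")
for n,i in(("side",s),("top",t),("wrist",w)): cv2.imwrite(f"pics/{n}7.png",i)
print(r.get_obs()["tcp_pos"])
T=[]
for n,i,f in(("side",s,7),("top",t,7),("wrist",w,7)):
    u=proj(n,(.555,.1285,.02),m if n=="wrist" else None);print(n,u)
    x,y=np.clip(u.astype(int),[19,28],[541,391]);T.append(cv2.resize(i[y-28:y+28,x-18:x+18],(260,404),interpolation=cv2.INTER_CUBIC)) if n!="side" else T.append(cv2.resize(i[y-28:y+28,x-30:x+30],(433,404),interpolation=cv2.INTER_CUBIC))
cv2.imwrite("pics/c7.png",np.hstack(T)[:, :800])
```

```text
[0.44949544 0.2287517  0.18015043]
side [290.4788228 195.4014331]
top [248.93170886 192.48557496]
wrist [181.37160117 286.33077739]
```

View pics/c7.png

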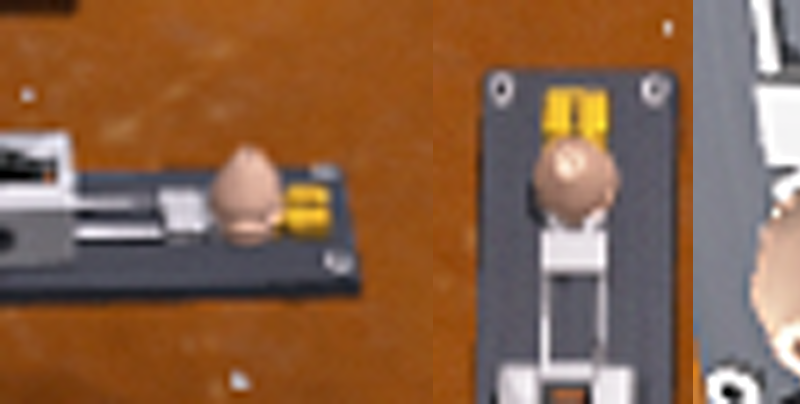

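Side and top both show the nozzle upright, with the jaw against it and its front inside the V. I'll check the position numerically from the top, using the rim and the plate's far edge.

Run:
```python
from h import *
c=lambda X,Y:(230+(X-433)/7.22-.43,164+Y/7.22-.43)
e=onz("top",c(578,71),.010);tip=onz("top",c(570,163),.042)
print("edge",e,"tip",tip,"clamp x of tip mm",85-1e3*(e-tip)[0])
j=onz("top",c(573,250),.018);print("jaw block mid",j,"jaw-x",85-1e3*(e-j)[0])
t0=cv2.imread("pics/t4.png");
# side: tip & foot -> tip position with edge
s=lambda X,Y:(260+X/7.22-.43,167+Y/7.22-.43)
print("two-view tip",two("top",c(570,163),"side",s(250,150)))
for n in("top","side"):
    a=cv2.imread(f"pics/{n}0.png").astype(int);b=cv2.imread(f"pics/{n}7.png").astype(int)
    for k,p in dict(round=(359,160),blue=(421,197),pliers=(170,153)).items():
        if n=="top":x,y=p
        else:x,y=dict(round=(336,271),blue=(303,326),pliers=(318,154))[k]
        print(n,k,np.abs(a-b)[y-20:y+20,x-20:x+20].mean().round(2))
```

```text
edge [0.60318244 0.12767775 0.01      ] tip [0.56494474 0.12748043 0.042     ] clamp x of tip mm 46.76230245577121
jaw block mid [0.54191428 0.12860128 0.018     ] jaw-x 23.73183768161328
two-view tip (array([0.56333483, 0.12691541, 0.04836423]), np.float64(0.0002537132498393431))
top round 2.52
top blue 2.62
top pliers 7.52
side round 2.22
side blue 2.12
side pliers 2.5
```

```bash
python3 -c "
from bench import r
print(r.hand_in(), r.get_obs()['clock'])"
```

```text
the job is handed in; nothing more can be done
the job is handed in; nothing more can be done
```

The nozzle is standing upright in the V with the jaw closed on it, and the job is handed in. One force reading may have broken the 18 N limit.

**What I did:** I picked up the copper nozzle and set it upright on the plate of the large grey clamp, about 5 mm in front of the V, then released it. I felt for the wheel rim and found it within about 1 mm of nominal. I then rolled the wheel with the closed fingertips: three full strokes, then the start of a fourth until it jammed. The arm was clear of everything by about 21 s.

**Last checks:**
- **Seating:** the top view puts the nozzle at clamp x of about 46.8 mm, against 45 mm nominal. That is within 3 mm, but the calibration is only good to about 2 mm. Both views show it upright with the jaw against it.
- **Jaw travel:** the jaw block moved about 11.5 mm from where it started.
- **Holding force:** the drag rose from about 5 N free to 9.4 N at the jam. I take that as a snug hold but did not measure the force on the nozzle directly.
- **Bystanders:** the image patches at the lens cases barely changed. The pliers' patch changed more in the top view but not in the side view. I put that down to the arm's shadow, as the arm's path stayed clear of the pliers.

**What disagreed or failed:**
- **Press limit:** at the jam the last reading was 16.5 N of press with 9.4 N of drag, about 19 N combined, on a signal with about 1 N of noise. I backed off at once. The press alone stayed below 18 N, but the total may briefly have touched or passed it.
- **Camera agreement:** the top and wrist cameras differed by up to about 3 mm across the clamp, so I placed the nozzle between the two and checked it against the V from close up.
- **Rim height:** the two-view height of the nozzle's rim came out 6 mm too high, so I did not use it.

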